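# Shut and lock the glazed specimen case with a flat screwdriver

## Task

Push the glazed lid of the wooden specimen case shut, touching only its wooden frame and never the glass. Then take the flat-bladed screwdriver from the rack, seat its blade in the slot of the round latch on the lid's front rail and, keeping the blade seated, turn the latch clockwise to its stop, so that the slot lies along the rail. Put the screwdriver back in its own empty place in the rack, handle up, and let go; leave the other tools and specimens where they are.

Things in the scene. Friction and masses are not known exactly. Their poses are not given: they have to be found in the camera images.
- case: Wooden specimen case, an open box 240 mm (its x) by 300 mm (its y) and 70 mm high, standing fixed on the table, its glazed lid hinged along its back (+x) upper edge. Origin: centre of its underside. Its front faces its -x.
- lid (a joint): Opening angle of the lid in rad: 0 = shut, lying flat on the case; grows as the front of the lid rises, up to 1.2; it starts between 0.45 and 0.9. A stiff hinge holds the lid wherever it is left; closing it takes a downward push of about 1 to 4 N on the front rail.
- lid_hinge (a point): Middle of the lid's hinge axis: at x +120 mm in the case's frame, 70 mm above the table, level with the lid's underside. Axes turn with the lid: at angle 0 they equal the case's; the lid lies to -x, z out of its outer face.
- lid_front (a point): Middle of the front edge of the lid's outer face, 240 mm from the hinge axis. The lid is a wooden frame 18 mm thick and 300 mm wide: front rail 50 mm wide, side and back rails 26 mm wide, glass between them. On either side of the latch the front rail is bare for 125 mm.
- glass (a point): The lid's glass pane, 4 mm thick, its outer face 6 mm below the frame's; visible between the rails from 26 to 190 mm from the hinge axis and 248 mm wide. Point: the centre of its outer face.
- latch (a joint): Turn of the latch in rad, clockwise seen from above positive: 0 = slot at right angles to the front rail (open), 1.571 = the end stop, slot along the rail (locked). It starts between 0.1 and 0.5. It turns stiffly (about 0.12 N m) and stays where it is left. A cam under the rail turns with it and, from about 0.6 on, catches under a keeper inside the case's front wall, which holds the lid down.
- latch_slot (a point): Centre of the slot's floor in the latch, a round steel head 31 mm in diameter standing 9.5 mm above the front rail, its axis 25 mm from the front edge. The slot runs right across the head, open at both ends: 5.5 mm wide, 8 mm deep, mouth chamfered to 8.5 mm. Axes turn with the latch: x along the slot, z out of the lid (up when shut).
- driver_grip (a point): Centre of the handle of the flat-bladed screwdriver, which stands in the rack handle up: a wooden handle 76 mm high, 24 mm thick between its two flat sides (point x), 36 mm broad (point y). Origin 38 mm above the handle's lower end, 123 mm above the blade's tip. z points up the handle. Weighs about 150 g.
- driver_shoulder (a point): Centre of the lower end of that handle (the shoulder that rests on the rack).
- driver_tip (a point): Centre of the blade's tip, 85 mm below the shoulder. The steel shank is 9 mm in diameter and ends in a flat blade 16 mm wide (along point y, like the handle's broad side), 3 mm thick (along x).
- rack: Wooden tool rack fixed on the table: a shelf 70 mm (x) by 228 mm (y), 18 mm thick, its upper face 105 mm above the table, on two end boards. Origin: centre of its underside. Three through-holes in a row along y, 72 mm apart, each 13 mm (x) by 23 mm (y): the handles rest on the shelf, the shanks hang through. Which tool is in which hole varies.
- rack_hole0 (a point): Centre of the mouth of the hole at rack y -72 mm, on the upper face.
- rack_hole1 (a point): Centre of the mouth of the middle hole.
- rack_hole2 (a point): Centre of the mouth of the hole at rack y +72 mm.
- cross_driver_grip (a point): Bystander in the rack: cross-point screwdriver with a round wooden handle 31 mm in diameter and 66 mm high; point at the middle of the handle.
- awl_grip (a point): Bystander in the rack: awl with a pear-shaped pale wooden handle 37 mm in diameter and 57 mm high, with a thin pointed shank; point at the middle of the handle.
- jar: Bystander: closed specimen jar, 56 mm in diameter, 85 mm high. Origin: centre of its underside.
- ammonite: Bystander: coiled fossil lying flat, 90 mm across, 23 mm high. Origin: centre of its underside.
- mineral: Bystander: pale lump of rock, 75 mm by 65 mm, about 48 mm high. Origin: centre of its underside.
- wood_slice: Bystander: disc of tree trunk, 104 mm in diameter, 24 mm thick. Origin: centre of its underside.
- magnifier: Bystander: hand magnifier lying flat, lens 78 mm across, with a 90 mm black handle to its -x, 11 mm high. Origin: under the lens's centre.
- brush: Bystander: wooden brush 170 mm long, lying flat.
Things that resemble listed ones, but are neither listed nor needed, are in the scene too. What is shaped like the part that bears driver_grip but black is not meant.

How it is judged:
By the outcome, as a careful person would: the job done as asked, in the order asked, and still so for the second after the job is handed in, with the robot touching nothing.
It also fails if it takes over 67 s, if anything falls off the work surface, if the arm or the gripper's body presses on something with over 40 N, if the wrist force passes 120 N, or if a joint passes its speed limit or range.

## Robot

A 6-joint arm with a two-finger parallel gripper is mounted at the origin on the work surface. World frame = base frame: x ahead of the robot, y to its left, z up, the work surface at z = 0. Lengths are in m, angles in rad, forces in N, time in s.
With the tool pointing down it reaches from about 0.3 to 0.875 m from the base axis. Payload 6.4 kg.
Tool frame: the origin (TCP) lies at the centre of the arm's flange, where the gripper is bolted on; the fingertips stand 173 mm ahead of it and the grasp point (between the pads) lies 155 mm ahead of it (ctrl.pinch_z is the distance from the TCP to the grasp point, in m); z points along the fingers, y is the direction in which the jaws open and shut (so a half turn about z gives the same grasp; the last joint's range is limited). The gripper opens to 85 mm and grips with 20 to 120 N. Pads are 22 mm wide; open, the fingers measure 114 mm over their backs; the gripper's body (76 mm by 85 mm) begins 54 mm behind the grasp point. The pads swing forward as they close: fully open they stand 13 mm farther back than shut.
Start: joints at [-0.206, 0.181, 1.607, -0, 1.354, -0.206], TCP at [0.575, 0, 0.405] pointing down, gripper open.
Joint ranges: [-2.99, 2.99], [-0.89, 2.07], [0.3, 2.58], [-1.14, 4.28], [0, 2.63], [-3.12, 3.12]. Speed limits (rad/s): [2.57, 2.57, 3.01, 3.14, 3.14, 3.14].

## Interface

Orientations are given as a unit quaternion [w, x, y, z].
In Python, from bench import ctrl gives the robot as it stands.
- The arm moves only by the tool drive_tool, never from a script. Its argument "commands" is a list that holds one entry, the list of rows, each a list of 7 numbers: the shift along the tool's x, y, z in units of 50 mm (1.0 is 50 mm), then the turn, a rotation vector about the tool's x, y, z in units of 8 degrees (1.0 is 8 degrees), then the closure in counts, from 0 (fully open) to 255 (shut). A call has 1 to 10 rows; each row shifts and turns the commanded pose from where the row before left it, along the tool's axes as they then stand; what a row does not reach is not made up. A row lasts 1/10 s, in which the tool goes at most 50 mm and 8.59 degrees, less where a joint would pass 70% of its speed; a pose out of reach is approached as far as the arm can. A call is refused whole if a number of a shift passes 1 or a number of a turn 1, either way. A call with a gripper value outside its range is refused whole. The fingers move at their own pace and stop on an object; the grip force is fixed at half the most. Time passes only in rows, so rows that do not move let the fingers close. It gives the time, the measured TCP pose, the force and the opening at its end, in the units of the state.
- ctrl.get_obs(): the state, without advancing time (a new reading comes with each control period).
- ctrl.camera(name): name is "scene" or "side" or "wrist"; returns a dict with "pixels" (400x640x3 uint8, red, green, blue), "depth" (400x640 float32, m along the optical axis (not along the pixel's ray), 0 where there is no reading), "intrinsics" (3x3 intrinsics, pixels), "R" (3x3) and "t" (3): a world point X has camera coordinates R X + t; the wrist camera has in their place "tool_from_camera" (4x4, takes a point from camera to tool coordinates, whose origin is the TCP and whose axes are the flange's). Camera axes: x right, y down, z forward; pixel columns grow to the right and rows downward; lengths in m; the calibration is good to about 2 mm. A picture is of the moment at which its call begins: read the wrist's pose just before it.
- ctrl.hand_in(): hands the job in, once; it reports no verdict.
The state is a dict: "time_s": time; "q": joint angles; "dq": joint speeds; "joint_efforts": joint torques, N m; "eef_pos": TCP position; "eef_rot": TCP orientation; "wrist_force": force on the tool from outside, world axes, zero at the start; "torque": the same for the moment, N m; "opening": opening from 0.0 (shut) to 1.0 (fully open).
Only numpy, scipy, OpenCV 4.12 (cv2) and the standard library are available. Lean on these libraries where they do the work, as an engineer would, in place of code of your own. Each camera call takes 0.05 s, during which the arm holds its last target. There are 200 camera calls.

## Working session

There is one attempt and no reset: what is moved stays moved. The work goes in short steps, Python scripts to look and compute and a tool call to move; the robot and the scene stay as the last step left them, time stands still between calls to the robot, and variables do not carry over. Pictures are saved under pics/ and viewed, about 8 in all and at most 12, crops included, and the job is handed in when it is done.

Besides the shell and the picture viewer there is one more tool, called after "Emit:" as name([rows], argument=value, ...), one row to a line, values as JSON. drive_tool: Moves the arm, as the interface text tells. Its arguments: {"type":"object","properties":{"commands":{"type":"array","items":{"type":"array","items":{"type":"array","items":{"type":"number"}}}}},"required":["commands"]}

```bash
ls; mkdir -p pics
cat > h.py <<'E'
import numpy as np, cv2
from bench import ctrl
from scipy.spatial.transform import Rotation as Ro
def rot(q): return Ro.from_quat([q[1],q[2],q[3],q[0]]).as_matrix()
def cam(name):
    o=ctrl.get_obs(); c=ctrl.camera(name); c={k:(np.array(v)) for k,v in c.items()}
    if name=='wrist':
        T=np.eye(4);T[:3,:3]=rot(o['eef_rot']);T[:3,3]=o['eef_pos']
        W=T@c['tool_from_camera']; c['R']=W[:3,:3].T; c['t']=-c['R']@W[:3,3]
    return c
def ray(c,u,v):
    d=np.linalg.inv(c['intrinsics'])@np.stack([np.asarray(u,float),np.asarray(v,float),np.ones(np.shape(u))]).reshape(3,-1)
    return -c['R'].T@c['t'], (c['R'].T@d).T
def onplane(c,u,v,z):
    o,d=ray(c,u,v); return o+d*((z-o[2])/d[:,2])[:,None]
def cloud(c):
    v,u=np.mgrid[0:400,0:640]; o,d=ray(c,u.ravel(),v.ravel())
    P=o+d*c['depth'].reshape(-1,1); return P.reshape(400,640,3)
def proj(c,X):
    p=(c['R']@np.atleast_2d(X).T).T+c['t']; p=(c['intrinsics']@p.T).T; return p[:,:2]/p[:,2:]
def save(c,n): cv2.imwrite('pics/'+n+'.png',c['pixels'][:,:,::-1])
E
python3 - <<'E'
from h import *
import pickle
a=cam('scene');b=cam('side');w=cam('wrist')
pickle.dump((a,b,w),open('s0.pkl','wb'))
im=np.vstack([a['pixels'],b['pixels']])[:,:,::-1]
cv2.imwrite('pics/a.png',a['pixels'][:,:,::-1]);cv2.imwrite('pics/b.png',b['pixels'][:,:,::-1])
for c in (a,b,w): print(-c['R'].T@c['t'],c['R'][2],c['intrinsics'][0,0])
print(ctrl.get_obs())
E
```

```text
pics
[1.32556327 0.36918155 1.14177117] [-0.60114349 -0.23560465 -0.76362095] 500.09910359105504
[0.19470896 0.93767167 0.91799739] [ 0.26829743 -0.71679719 -0.64359791] 461.39316701572716
[0.57510556 0.07153788 0.37281749] [-0.00127016 -0.28152853 -0.95955202] 301.704295274094
{'time_s': 0.15, 'q': array([-2.06329285e-01,  1.81395665e-01,  1.60776595e+00, -3.76060865e-05,
        1.35382062e+00, -2.06293406e-01]), 'dq': array([-0.00094896, -0.00319595, -0.00198595, -0.00067984,  0.0011501 ,
       -0.00092475]), 'joint_efforts': array([ 1.94259010e-03, -4.45260644e+01, -3.51692533e+01, -1.26067753e-04,
        5.82284134e-03,  2.14055274e-05]), 'eef_pos': array([5.74809277e-01, 3.51270197e-05, 4.03982711e-01]), 'eef_rot': array([-5.71466205e-04,  7.07116424e-01,  7.07096797e-01, -3.95596902e-04]), 'wrist_force': array([ 0.64092888, -1.01999069, -0.41928526]), 'torque': array([ 0.02842018, -0.02271818, -0.01391561]), 'opening': 1.0044294916197147}
```

View pics/a.png

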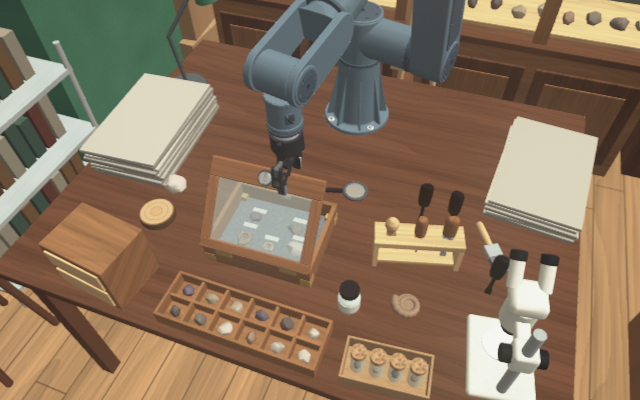

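View pics/b.png

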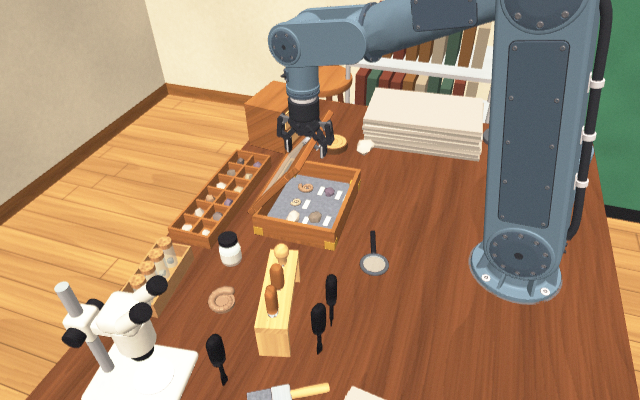

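Run:
```python
from h import *
import pickle
a,b,w=pickle.load(open('s0.pkl','rb'))
up=lambda im,k:cv2.resize(im,None,fx=k,fy=k,interpolation=cv2.INTER_CUBIC)
A=up(a['pixels'][145:295,190:490],2.6); 
B=up(b['pixels'][100:300,160:400],2)
W=w['pixels']
cv2.imwrite('pics/c1.png',A[:,:,::-1]); 
C=np.zeros((600,800,3),np.uint8); C[:400,:640]=0
C[:400,:480]=B; C[400:600,:320]=up(W,.5); C[:400,480:800]=up(b['pixels'][230:360,230:334],400/130.)[:, :320]
cv2.imwrite('pics/c2.png',C[:,:,::-1])
for n,c in(('scene',a),('side',b)):
    P=cloud(c)
    # rack top
    m=(abs(P[...,2]-.105)<.004)&(P[...,1]>.12)&(P[...,1]<.6)&(P[...,0]>.2)&(P[...,0]<.9)
    k,l,st,ce=cv2.connectedComponentsWithStats(m.astype(np.uint8))
    i=1+np.argmax(st[1:,4]); Q=P[l==i]; print(n,'rack',len(Q),cv2.minAreaRect(Q[:,:2].astype(np.float32)),Q[:,2].mean())
    m=(P[...,2]>.125)&(P[...,2]<.2)&(P[...,1]>.12)&(P[...,1]<.6)&(P[...,0]>.2)&(P[...,0]<.9)
    k,l,st,ce=cv2.connectedComponentsWithStats(m.astype(np.uint8))
    for i in range(1,k):
        if st[i,4]>30: Q=P[l==i]; print(' blob',st[i],Q.mean(0),Q.min(0),Q.max(0))
    m=(abs(P[...,2]-.07)<.003)&(abs(P[...,1])<.3)&(P[...,0]>.3)&(P[...,0]<.9)
    k,l,st,ce=cv2.connectedComponentsWithStats(m.astype(np.uint8))
    for i in range(1,k):
        if st[i,4]>60: Q=P[l==i]; print(' z70',st[i],Q.mean(0),cv2.minAreaRect(Q[:,:2].astype(np.float32)))
```

```text
scene rack 1452 ((0.5269826650619507, 0.3307662010192871), (0.07489193230867386, 0.2280968278646469), 15.821850776672363) 0.10445173458585937
 blob [419 183  15  15 176] [0.40935205 0.31737753 0.14772756] [0.38961059 0.29953892 0.12505567] [0.41762498 0.33425292 0.16476326]
 blob [449 190  15  18 183] [0.41055231 0.39790553 0.14770997] [0.38991884 0.38077751 0.12511345] [0.42154291 0.41463718 0.16487871]
 blob [385 217  14  15 175] [0.55199696 0.26118547 0.15043405] [0.53352599 0.24311525 0.12608196] [0.56437247 0.27754408 0.16481685]
 blob [414 216  14  19 201] [0.53326015 0.33103109 0.15380646] [0.51532512 0.31563443 0.12517498] [0.5430849  0.34582688 0.17296023]
 blob [442 216  18  20 268] [0.51440803 0.40027808 0.15943156] [0.49619465 0.38294974 0.12514682] [0.5225812  0.41783365 0.18397092]
 blob [492 255  17  17 224] [0.57635054 0.53035661 0.14837893] [0.56088428 0.5141634  0.12509636] [0.58493744 0.54808818 0.16528303]
 blob [498 300  34  39 475] [0.74608925 0.56485134 0.18167206] [0.70221536 0.54057895 0.12502133] [0.78225652 0.59901165 0.19999781]
 blob [497 342  30  34 357]
[... 1120 characters left out ...]
5952353  0.18963215] [0.74650239 0.57051544 0.17174119] [0.79013356 0.59988659 0.19999884]
 blob [134 320  23  40 430] [0.67923581 0.58150428 0.17081761] [0.67315139 0.54772833 0.12515225] [0.70336763 0.59973547 0.1999524 ]
 blob [206 334  18  24 308] [0.56428618 0.53650305 0.1490805 ] [0.55504116 0.51620684 0.12569568] [0.5798937  0.55014621 0.16227374]
 z70 [320 163  28   7  66] [ 0.5617257  -0.2006904   0.06904273] ((0.5647491812705994, -0.20118984580039978), (0.08955372124910355, 0.017389751970767975), 0.8216755390167236)
 z70 [252 168 109  66 554] [0.54095421 0.01665205 0.06918737] ((0.5917973518371582, -0.056029513478279114), (0.23992255330085754, 0.3042377531528473), 1.92886483669281)
```

View pics/c1.png

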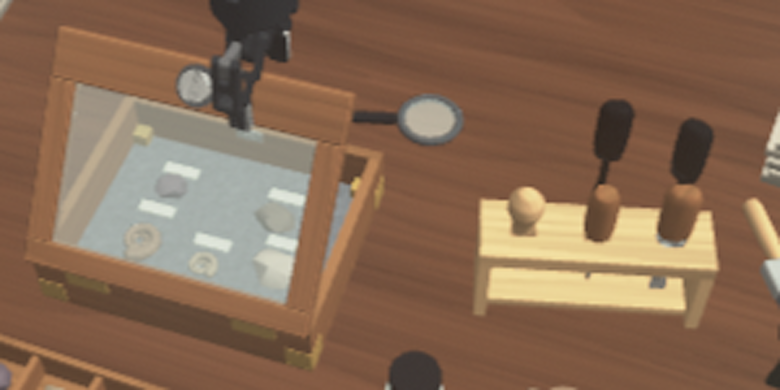

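View pics/c2.png

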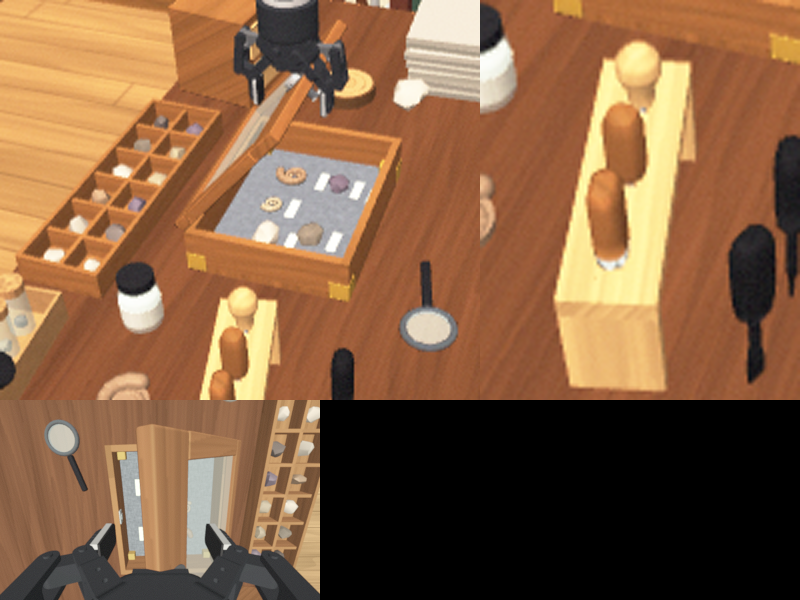

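Run:
```python
from h import *
import pickle
a,b,w=pickle.load(open('s0.pkl','rb'))
rng=np.random.default_rng(0)
def wood(c):
    h=cv2.cvtColor(c['pixels'],cv2.COLOR_RGB2HSV); return (h[...,1]>110)&(h[...,0]<18)&(h[...,2]>90)
for n,c in (('scene',a),('wrist',w)):
    P=cloud(c); m=wood(c)&(c['depth']>0)&(P[...,2]>.095)&(P[...,2]<.32)&(abs(P[...,1]+.05)<.2)&(P[...,0]>.35)&(P[...,0]<.8)
    Q=P[m]; best=0
    for _ in range(2000):
        s=Q[rng.choice(len(Q),3,False)]; nn=np.cross(s[1]-s[0],s[2]-s[0]); nn/=np.linalg.norm(nn)+1e-12
        if nn[2]<.3: continue
        i=abs((Q-s[0])@nn)<.002
        if i.sum()>best: best=i.sum(); I=i
    R=Q[I]; o=R.mean(0); nn=np.linalg.svd(R-o)[2][2]; nn*=np.sign(nn[2])
    th=np.arccos(nn[2]); psi=np.arctan2(nn[1],nn[0])
    print(n,len(Q),best,'theta',th,'yaw',np.degrees(psi),'n',nn,'off',o)
    # in-plane coords
    ey=np.array([-np.sin(psi),np.cos(psi),0]); ex=np.cross(ey,nn)
    J=abs((Q-o)@nn)<.004; S=Q[J]
    uv=np.c_[(S-o)@ex,(S-o)@ey]
    print(' u',np.percentile(uv[:,0],[0,1,99,100]),'v',np.percentile(uv[:,1],[0,1,99,100]))
    f=uv[:,0].min(); 
    print(' front edge mid approx',o+ex*np.percentile(uv[:,0],.5)+ey*uv[:,1][uv[:,0]<f+.04].mean(), 'zmax',S[:,2].max())
    # hinge axis line: case points
P=cloud(b)
m=wood(b)&(abs(P[...,2]-.07)<.003)&(P[...,1]>-.25)&(P[...,1]<.16)&(P[...,0]>.4)&(P[...,0]<.76)
k,l,st,ce=cv2.connectedComponentsWithStats(m.astype(np.uint8)); i=1+np.argmax(st[1:,4]); Q=P[l==i]
for q in (Q[Q[:,1]>.06],Q[Q[:,0]<.5]):
    d=np.linalg.svd(q[:,:2]-q[:,:2].mean(0))[2][0]; print(len(q),q.mean(0),np.degrees(np.arctan2(d[1],d[0])),q.min(0),q.max(0))
    r=cv2.minAreaRect(q[:,:2].astype(np.float32)); print(cv2.boxPoints(r))
# driver handle
for n,c in (('scene',a),('side',b)):
    P=cloud(c); m=(P[...,2]>.12)&(P[...,2]<.19)&(P[...,1]>.365)&(P[...,1]<.45)&(P[...,0]>.47)&(P[...,0]<.57)
    Q=P[m]; t=Q[Q[:,2]>.179]; print(n,'top',len(t),t.mean(0),t.min(0),t.max(0))
```

```text
bash:   538 Killed                     python3 - <<'E'
from h import *
import pickle
a,b,w=pickle.load(open('s0.pkl','rb'))
rng=np.random.default_rng(0)
def wood(c):
    h=cv2.cvtColor(c['pixels'],cv2.COLOR_RGB2HSV); return (h[...,1]>110)&(h[...,0]<18)&(h[...,2]>90)
for n,c in (('scene',a),('wrist',w)):
    P=cloud(c); m=wood(c)&(c['depth']>0)&(P[...,2]>.095)&(P[...,2]<.32)&(abs(P[...,1]+.05)<.2)&(P[...,0]>.35)&(P[...,0]<.8)
    Q=P[m]; best=0
    for _ in range(2000):
        s=Q[rng.choice(len(Q),3,False)]; nn=np.cross(s[1]-s[0],s[2]-s[0]); nn/=np.linalg.norm(nn)+1e-12
        if nn[2]<.3: continue
        i=abs((Q-s[0])@nn)<.002
        if i.sum()>best: best=i.sum(); I=i
    R=Q[I]; o=R.mean(0); nn=np.linalg.svd(R-o)[2][2]; nn*=np.sign(nn[2])
    th=np.arccos(nn[2]); psi=np.arctan2(nn[1],nn[0])
    print(n,len(Q),best,'theta',th,'yaw',np.degrees(psi),'n',nn,'off',o)
    # in-plane coords
    ey=np.array([-np.sin(psi),np.cos(psi),0]); ex=np.cross(ey,nn)
    J=abs((Q-o)@nn)<.004; S=Q[J]
    uv=np.c_[(S-o)@ex,(S-o)@ey]
    print(' u',np.percentile(uv[:,0],[0,1,99,100]),'v',np.percent
[... 195 characters left out ...]
se points
P=cloud(b)
m=wood(b)&(abs(P[...,2]-.07)<.003)&(P[...,1]>-.25)&(P[...,1]<.16)&(P[...,0]>.4)&(P[...,0]<.76)
k,l,st,ce=cv2.connectedComponentsWithStats(m.astype(np.uint8)); i=1+np.argmax(st[1:,4]); Q=P[l==i]
for q in (Q[Q[:,1]>.06],Q[Q[:,0]<.5]):
    d=np.linalg.svd(q[:,:2]-q[:,:2].mean(0))[2][0]; print(len(q),q.mean(0),np.degrees(np.arctan2(d[1],d[0])),q.min(0),q.max(0))
    r=cv2.minAreaRect(q[:,:2].astype(np.float32)); print(cv2.boxPoints(r))
# driver handle
for n,c in (('scene',a),('side',b)):
    P=cloud(c); m=(P[...,2]>.12)&(P[...,2]<.19)&(P[...,1]>.365)&(P[...,1]<.45)&(P[...,0]>.47)&(P[...,0]<.57)
    Q=P[m]; t=Q[Q[:,2]>.179]; print(n,'top',len(t),t.mean(0),t.min(0),t.max(0))
E
```

```bash
cat > m1.py <<'E'
from h import *
import pickle
a,b,w=pickle.load(open('s0.pkl','rb'))
rng=np.random.default_rng(0)
svd=lambda X:np.linalg.svd(X,full_matrices=False)[2]
def wood(c):
    h=cv2.cvtColor(c['pixels'],cv2.COLOR_RGB2HSV); return (h[...,1]>110)&(h[...,0]<18)&(h[...,2]>90)
for n,c in (('scene',a),('wrist',w)):
    P=cloud(c); m=wood(c)&(c['depth']>0)&(P[...,2]>.095)&(P[...,2]<.32)&(abs(P[...,1]+.05)<.2)&(P[...,0]>.35)&(P[...,0]<.8)
    Q=P[m]; best=0
    for _ in range(500):
        s=Q[rng.choice(len(Q),3,False)]; nn=np.cross(s[1]-s[0],s[2]-s[0]); nn/=np.linalg.norm(nn)+1e-12
        nn*=np.sign(nn[2])
        if nn[2]<.3: continue
        i=abs((Q-s[0])@nn)<.002
        if i.sum()>best: best=i.sum(); I=i
    R=Q[I]; o=R.mean(0); nn=svd(R-o)[2]; nn*=np.sign(nn[2])
    th=np.arccos(nn[2]); psi=np.arctan2(nn[1],nn[0])
    print(n,len(Q),best,'theta',th,'yaw',np.degrees(psi),'n',nn,'off',o)
    ey=np.array([-np.sin(psi),np.cos(psi),0]); ex=np.cross(ey,nn)
    S=Q[abs((Q-o)@nn)<.004]; uv=np.c_[(S-o)@ex,(S-o)@ey]
    print(' u',np.percentile(uv[:,0],[0,1,99,100]),'v',np.percentile(uv[:,1],[0,1,99,100]))
    f=np.percentile(uv[:,0],.3); v=uv[:,1][uv[:,0]<f+.04]
    print(' front mid',o+ex*f+ey*(v.min()+v.max())/2,v.min(),v.max(),'zmax',S[:,2].max())
P=cloud(b)
m=wood(b)&(abs(P[...,2]-.07)<.003)&(P[...,1]>-.25)&(P[...,1]<.16)&(P[...,0]>.4)&(P[...,0]<.76)
k,l,st,ce=cv2.connectedComponentsWithStats(m.astype(np.uint8)); i=1+np.argmax(st[1:,4]); Q=P[l==i]
for q in (Q[Q[:,1]>.06],Q[Q[:,0]<.5]):
    if len(q)<5: continue
    d=svd(q[:,:2]-q[:,:2].mean(0))[0]; print(len(q),q.mean(0),np.degrees(np.arctan2(d[1],d[0])))
    print(cv2.boxPoints(cv2.minAreaRect(q[:,:2].astype(np.float32))))
for n,c in (('scene',a),('side',b)):
    P=cloud(c); m=(P[...,2]>.12)&(P[...,2]<.19)&(P[...,1]>.365)&(P[...,1]<.45)&(P[...,0]>.47)&(P[...,0]<.57)
    Q=P[m]; t=Q[Q[:,2]>.179]; print(n,'top',len(t),t.mean(0),t.min(0),t.max(0))
E
python3 m1.py
```

```text
scene 3422 2018 theta 0.8825534770895987 yaw 1.8353989036764224 n [0.77196706 0.02473747 0.63518101] off [ 0.62624615 -0.05487445  0.20291318]
 u [-0.08201803 -0.08069441  0.13925099  0.14176953] v [-0.15149229 -0.14884507  0.14903678  0.15016212]
 front mid [ 0.57464287 -0.05657249  0.26569535] -0.15022899334142167 0.1501401789363788 zmax 0.26742977678696056
wrist 31824 24375 theta 0.8799026216588423 yaw 1.939085285324592 n [0.77023551 0.02607736 0.63722619] off [0.59563413 0.04398681 0.23635081]
 u [-0.04053906 -0.0392747   0.17838013  0.18315489] v [-0.13703686 -0.08979921  0.04659121  0.04783791]
 front mid [0.57105606 0.02416879 0.26687012] -0.08578796103879852 0.04783791127208216 zmax 0.26686413070410053
310 [0.58590977 0.08581729 0.06911563] -178.25915180018413
[[0.46767205 0.0941597 ]
 [0.46841496 0.0570649 ]
 [0.7074253  0.06185152]
 [0.7066824  0.09894633]]
281 [ 0.47921374 -0.03744092  0.06932845] 91.07439167931076
[[ 0.46775934  0.08981211]
 [ 0.47375098 -0.21208908]
 [ 0.50449324 -0.21147895]
 [ 0.49850163  0.09042223]]
scene top 38 [0.50920979 0.40036881 0.18067474] [0.50140699 0.38648399 0.17901025] [0.52045001 0.41332213 0.18397092]
side top 49 [0.50554003 0.40090316 0.18023691] [0.49727299 0.38941278 0.17914797] [0.51343946 0.41499413 0.18278703]
```

Emit:
drive_tool([
  [[0,0,-0.8,0,0,0,0],[0,0,-0.7,0,0,0,0],[0.1,0.54,0,0,0,0,255],[0,0,0,0,0,0,255],[0,0,0,0,0,0,255],[0,0,0,0,0,0,255],[0,0,0,0,0,0,255],[0,0,0,0,0,0,255],[0,0,0.5,0,0,0,255],[0,0,0.3,0,0,0,255]],
])

```text
time_s: 1.15
eef_pos: [0.6016, 0.005, 0.4384]
eef_rot: [-0.0, 0.707, 0.707, -0.0]
wrist_force: [-0.5, -0.3, -0.9]
opening: -0.002
```

Emit:
drive_tool([
  [[0,0,0.2,0,0,0,255],[0,0,0.1,0,0,0,255],[0,0,0.1,0,0,0,255],[0,-0.2,0.15,0,0,0,255],[0,-0.2,0.18,0,0,0,255],[0,-0.2,0.17,0,0,0,255]],
])

```text
time_s: 1.75
eef_pos: [0.5724, 0.0047, 0.3958]
eef_rot: [0.002, 0.707, 0.707, 0.001]
wrist_force: [1.7, -1.2, 0.3]
opening: 0.001
```

Run:
```python
from h import *
c=cam('side'); s=cam('scene')
C=np.hstack([cv2.resize(c['pixels'][80:260,220:400],(400,400)),cv2.resize(s['pixels'][130:290,190:350],(400,400))])
cv2.imwrite('pics/d.png',C[:,:,::-1])
```

```text
(no output)
```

View pics/d.png

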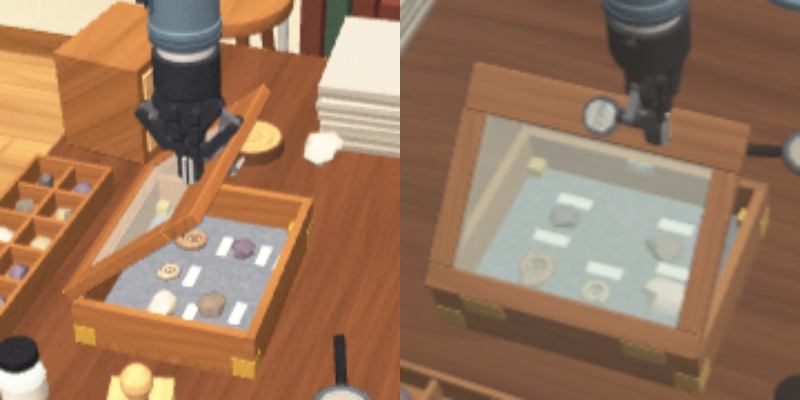

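Emit:
drive_tool([
  [[0,-0.2,0.1,0,0,0,255],[0,-0.16,0.2,0,0,0,255],[0,-0.15,0.19,0,0,0,255],[0,-0.15,0.19,0,0,0,255],[0,-0.15,0.25,0,0,0,255],[0,-0.15,0.25,0,0,0,255],[0,-0.16,0.26,0,0,0,255],[0,-0.14,0.3,0,0,0,255],[0,-0.14,0.3,0,0,0,255],[0,0,0,0,0,0,255]],
])

```text
time_s: 2.85
eef_pos: [0.4997, 0.0055, 0.2896]
eef_rot: [-0.003, 0.707, 0.707, -0.002]
wrist_force: [-0.1, 0.0, -0.7]
opening: 0.005
```

Emit:
drive_tool([
  [[0,-0.05,0.2,0,0,0,255],[0,-0.03,0.2,0,0,0,255],[0,0,0.1,0,0,0,255],[0,0,0.06,0,0,0,255],[0,0,0.04,0,0,0,255],[0,0,0,0,0,0,255]],
])

```text
time_s: 3.45
eef_pos: [0.4981, 0.005, 0.2626]
eef_rot: [-0.0, 0.707, 0.707, 0.0]
wrist_force: [-0.7, 0.7, 0.0]
opening: 0.003
```

Emit:
drive_tool([
  [[0,0,0.02,0,0,0,255],[0,0,0.02,0,0,0,255],[0,0,0,0,0,0,255]],
])

```text
time_s: 3.75
eef_pos: [0.4983, 0.005, 0.2614]
eef_rot: [0.0, 0.707, 0.707, 0.0]
wrist_force: [-1.3, 0.3, 5.1]
opening: -0.001
```

Emit:
drive_tool([
  [[0,0,0.02,0,0,0,255],[0,0,0,0,0,0,255]],
])

```text
time_s: 3.95
eef_pos: [0.4983, 0.005, 0.2614]
eef_rot: [0.0, 0.707, 0.707, 0.0]
wrist_force: [-6.1, 0.7, 13.9]
opening: -0.003
```

Emit:
drive_tool([
  [[0,0,-0.3,0,0,0,255],[0,0,-0.8,0,0,0,255],[0,0,-0.9,0,0,0,255],[-0.4,0,0,0,0,0,0],[0,0,0,0,0,0,0],[0,0,0,0,0,0,0]],
])

```text
time_s: 4.55
eef_pos: [0.4977, -0.015, 0.3593]
eef_rot: [-0.0, 0.707, 0.707, -0.0]
wrist_force: [-0.1, -0.4, -1.0]
opening: 0.509
```

Run:
```python
from h import *
import pickle
w=cam('wrist');b=cam('side');s=cam('scene'); pickle.dump((w,b,s),open('s1.pkl','wb'))
C=np.zeros((600,800,3),np.uint8); C[:400,:640]=w['pixels']; C[400:,:400]=cv2.resize(b['pixels'][130:240,220:440],(400,200)); C[400:,400:]=cv2.resize(s['pixels'][150:300,130:430],(400,200))
cv2.imwrite('pics/e.png',C[:,:,::-1])
print(ctrl.get_obs()['eef_pos'])
print(proj(w,[[.497,-.059,.0975]]))
P=cloud(s)
for x,y in((.5,-.18),(.5,.03),(.6,-.195),(.6,.085),(.7,-.05)):
    p=proj(s,[[x,y,.088]])[0].round().astype(int); print(P[p[1],p[0]])
```

```text
[ 0.4976128  -0.01448334  0.35857993]
[[319.49721301 250.97382574]]
[ 0.49938632 -0.18055967  0.08626783]
[0.49785696 0.03012108 0.08774007]
[ 0.6001807  -0.19573147  0.08717996]
[0.59693097 0.08422152 0.08534128]
[ 0.69929032 -0.05013246  0.08602055]
```

View pics/e.png

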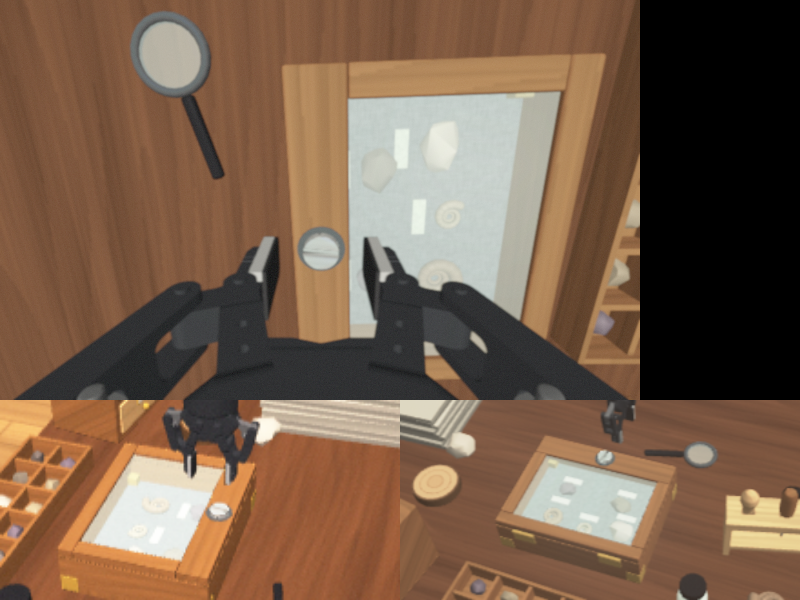

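Run:
```python
from h import *
import pickle
w,b,s=pickle.load(open('s1.pkl','rb'))
x0,y0=285,215
im=w['pixels'][y0:y0+70,x0:x0+75]
h=cv2.cvtColor(im,cv2.COLOR_RGB2HSV)
m=((h[...,1]<70)).astype(np.uint8); 
k,l,st,ce=cv2.connectedComponentsWithStats(m); print(st,ce)
g=cv2.cvtColor(im,cv2.COLOR_RGB2GRAY)
A=cv2.resize(im,None,fx=8,fy=8,interpolation=cv2.INTER_NEAREST)
cv2.imwrite('pics/f.png',A[:,:,::-1])
P=cloud(w)[y0:y0+70,x0:x0+75]
print((P[20:52:2,18:56:2,2]*1000).round().astype(int))
```

```text
[[   0    0   64   70 2826]
 [  63    0   12   70  785]
 [  12   12   48   44 1639]] [[28.82873319 35.34324133]
 [68.88535032 33.97452229]
 [35.81757169 33.29774253]]
[[ 89  89  87  88  89  90  91  93  94  94  94  92  91  91  88  90  88  88
   87]
 [ 89  89  89  90  92  95  97  97  97  99  96  96  96  93  92  89  89  89
   89]
 [ 89  88  89  94  96  97  96  97  97  97  98  98  97  97  97  93  89  90
   88]
 [ 88  87  94  97  97  96  98  97  97  97  98  98  97  98  97  97  94  88
   89]
 [ 90  93  96  97  97  99  98  97  96  97  97  98  98  98  98  98  97  92
   88]
 [ 90  97  97  97  98  97  98  97  98  96  98  98  97  97  98  99  97  96
   89]
 [ 89  97  96  97  97  98  97  98  97  97  98  98  98  98  97  97  97  97
   89]
 [ 89  90  89  89  90  89  95  96  97  97  97  97  98  98  97  99  97  98
   90]
 [328  89  89  89  90  89  88  90  89  89  90  89  90  90  89  89  89  90
   87]
 [ 92  93  93  93  92  92  92  91  90  91  90  90  89  90  88  90  90  89
   88]
 [ 97  97  96  96  95  96  96  95  95  94  94  94  94  93  92  93  94  92
   89]
 [ 89  97  97  96  96  97  98  98  98  97  96  96  95  96  96  96  96  95
   89]
 [ 90  97  98  98  97  98  97  98  97  98  99  98  97  96  99  98  97  97
   88]
 [ 88  97  97  99  97  97  98  96  97  97  97  96  98  97  96  98  98  89
   89]
 [ 90  90  97  98  97  98  96  97  97  97  98  98  97  98  98  96  89  89
   88]
 [ 88  90  88  96  97  98  98  97  96  97  97  97  97  96  98  89  89  87
   87]]
```

View pics/f.png

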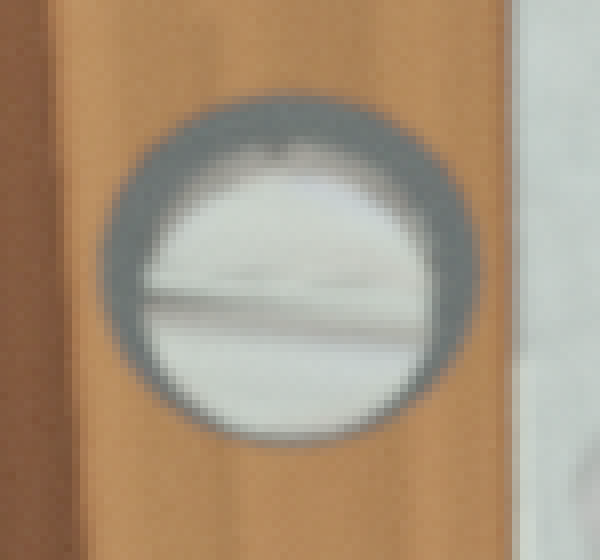

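```bash
cat > latch.py <<'E'
from h import *
def latch(w,guess,z=.0975,rad=.0155):
    v,u=np.mgrid[0:400,0:640]; Q=onplane(w,u.ravel(),v.ravel(),z).reshape(400,640,3)
    Z=cv2.GaussianBlur(cloud(w)[...,2].astype(np.float32),(3,3),0)
    near=np.hypot(Q[...,0]-guess[0],Q[...,1]-guess[1])<.024
    top=near&(Z>.0955)&(Z<.102)
    c,r=cv2.minEnclosingCircle(Q[top][:,:2].astype(np.float32)*1000); c=np.array(c)/1000
    c2=np.array(cv2.minAreaRect(Q[top][:,:2].astype(np.float32))[0])
    sl=near&(Z<.0955)&(np.hypot(Q[...,0]-c[0],Q[...,1]-c[1])<.0125)
    S=Q[sl][:,:2]; d=np.linalg.svd(S-S.mean(0),full_matrices=False)[2][0]
    a=np.degrees(np.arctan2(d[1],d[0])); print('circle',c,r,'rect',c2,'slot centre',S.mean(0),'angle deg',a,len(S),'width',np.std((S-S.mean(0))@[-d[1],d[0]])*12**.5)
    return c,a
if __name__=='__main__':
    import pickle
    w,b,s=pickle.load(open('s1.pkl','rb')); latch(w,(.497,-.059))
    # case yaw from lid closed: top plane wood in scene & side
    for n,c in(('scene',s),('side',b),('wrist',w)):
        h=cv2.cvtColor(c['pixels'],cv2.COLOR_RGB2HSV); P=cloud(c)
        m=(h[...,1]>90)&(abs(P[...,2]-.088)<.004)&(abs(P[...,1]+.056)<.2)&(abs(P[...,0]-.592)<.15)
        print(n,m.sum(),cv2.minAreaRect(P[m][:,:2].astype(np.float32)))
    for n,c in(('scene',s),('side',b)):
        P=cloud(c)
        m=(P[...,2]>.13)&(P[...,2]<.178)&(np.hypot(P[...,0]-.507,P[...,1]-.4)<.04); Q=P[m]
        print(n,len(Q),cv2.minAreaRect(Q[:,:2].astype(np.float32)))
        m=(abs(P[...,2]-.105)<.0035)&(np.hypot(P[...,0]-.525,P[...,1]-.33)<.14); Q=P[m]
        print(n,'rack',cv2.minAreaRect(Q[:,:2].astype(np.float32)))
E
python3 latch.py
```

```text
circle [ 0.49791122 -0.06037476] 15.165331840515137 rect [ 0.49774992 -0.06019317] slot centre [ 0.49753748 -0.06015029] angle deg -5.64825161129689 211 width 0.00662734851802866
scene 2837 ((0.595736026763916, -0.05632321536540985), (0.24503682553768158, 0.30087241530418396), 1.9265899658203125)
side 2000 ((0.5921884775161743, -0.0550307035446167), (0.24088230729103088, 0.30584973096847534), 2.05019211769104)
wrist 31793 ((0.5930054783821106, -0.05828006565570831), (0.24020619690418243, 0.299785315990448), 1.8195604085922241)
scene 199 ((0.5095889568328857, 0.40040352940559387), (0.023432426154613495, 0.03462037444114685), 13.82791805267334)
scene rack ((0.5261205434799194, 0.33041977882385254), (0.07512293756008148, 0.22826777398586273), 15.004937171936035)
side 220 ((0.5042123198509216, 0.4034608006477356), (0.023541323840618134, 0.030271397903561592), 1.4614561796188354)
side rack ((0.5087659955024719, 0.3268930912017822), (0.10239920765161514, 0.2305559664964676), 15.581293106079102)
```

Emit:
drive_tool([
  [[0.6,0,-0.8,0,0,0,0],[0.95,0.1,-0.8,0,0,0,0],[0.95,0.1,0,0,0,0,0],[0.95,0,0,0,0,0,0],[0.95,0,0,0,0,0,0],[0.95,0,0,0,0,0,0],[0.95,0,0,0,0,0,0],[0.8,0,0,0,0,-0.95,0],[0,0,0,0,0,-0.95,0],[0,0,0,0,0,0,0]],
])

```text
time_s: 5.7
eef_pos: [0.5062, 0.3323, 0.4303]
eef_rot: [-0.001, 0.606, 0.796, -0.001]
wrist_force: [-0.2, -0.8, 0.4]
opening: 0.997
```

```bash
cat > drv.py <<'E'
from h import *
import pickle,sys
w=cam('wrist'); pickle.dump(w,open('s2.pkl','wb')); save(w,'g'+(sys.argv[1] if len(sys.argv)>1 else ''))
P=cloud(w); o=ctrl.get_obs(); T=rot(o['eef_rot']); print(o['eef_pos'],'jaw y',T[:,1],np.degrees(np.arctan2(T[1,1],T[0,1])))
m=(abs(P[...,2]-.105)<.003)&(np.hypot(P[...,0]-.525,P[...,1]-.33)<.14)
print('rack',cv2.minAreaRect(P[m][:,:2].astype(np.float32)))
for lo,hi in((.125,.170),(.170,.178),(.178,.19)):
    m=(P[...,2]>lo)&(P[...,2]<hi)&(np.hypot(P[...,0]-.507,P[...,1]-.4)<.035); Q=P[m]
    if len(Q)>9: print(lo,len(Q),Q.mean(0),cv2.minAreaRect(Q[:,:2].astype(np.float32)))
E
python3 drv.py
```

```text
[0.50651238 0.33133652 0.43052627] jaw y [ 0.96537095  0.26087178 -0.00219924] 15.121834485855004
rack ((0.5096786618232727, 0.324268102645874), (0.10143660753965378, 0.22760626673698425), 15.490245819091797)
0.125 79 [0.50067758 0.39811773 0.16355339] ((0.5058972239494324, 0.3985985815525055), (0.023950444534420967, 0.03506510704755783), 14.111276626586914)
0.17 373 [0.50363596 0.3996383  0.17473699] ((0.5057568550109863, 0.398951917886734), (0.022877637296915054, 0.03413347899913788), 16.658369064331055)
0.178 933 [0.50579231 0.39900046 0.18005114] ((0.5058416724205017, 0.3989875614643097), (0.01933128386735916, 0.029468530789017677), 17.095111846923828)
```

View pics/g.png

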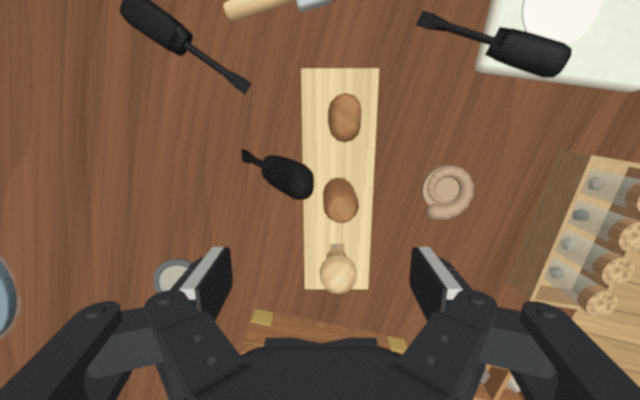

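Emit:
drive_tool([
  [[0.7,0.2,0,0,0,0,0],[0.61,0.14,0,0,0,0,0],[0,0,0.8,0,0,0,0],[0,0,0.8,0,0,0,0],[0,0,0.6,0,0,0,0],[0,0,0.45,0,0,0,0],[0,0,0,0,0,0,0]],
])

```text
time_s: 6.45
eef_pos: [0.5051, 0.3965, 0.2947]
eef_rot: [-0.002, 0.609, 0.793, -0.004]
wrist_force: [-0.4, 0.1, -0.5]
opening: 0.999
```

Emit:
drive_tool([
  [[0,0,0,0,0,0,255],[0,0,0,0,0,0,255],[0,0,0,0,0,0,255],[0,0,0,0,0,0,255],[0,0,0,0,0,0,255],[0,0,0,0,0,0,255],[0,0,0,0,0,0,255]],
])

```text
time_s: 7.15
eef_pos: [0.5066, 0.3985, 0.3008]
eef_rot: [0.001, 0.607, 0.794, 0.001]
wrist_force: [-0.7, 0.2, 6.5]
opening: 0.28
```

Emit:
drive_tool([
  [[0,0,-0.2,0,0,0,255],[0,0,-0.4,0,0,0,255],[0,0,-0.5,0,0,0,255],[0,0,-0.6,0,0,0,255],[0,0,-0.7,0,0,0,255],[0,0,-0.7,0,0,0,255],[0,0,-0.7,0,0,0,255],[0,0,0,0,0,0,255]],
])

```text
time_s: 7.95
eef_pos: [0.5066, 0.3987, 0.4965]
eef_rot: [0.002, 0.607, 0.794, 0.005]
wrist_force: [1.0, 0.7, -0.1]
opening: 0.273
```

Run:
```python
from h import *
o=ctrl.get_obs(); print(o['eef_pos'],o['q'])
a=cam('scene');b=cam('side')
p=proj(a,[[.506,.4,.28]])[0].astype(int);q=proj(b,[[.506,.4,.28]])[0].astype(int); print(p,q)
f=lambda c,p:cv2.resize(c['pixels'][max(0,p[1]-60):max(0,p[1]-60)+120,p[0]-60:p[0]+60],(400,400))
cv2.imwrite('pics/i.png',np.hstack([f(a,p),f(b,q)])[:,:,::-1])
```

```text
[0.5065668  0.39867022 0.49652727] [4.82976853e-01 2.75139827e-01 1.31044487e+00 7.11026235e-05
 1.54540241e+00 2.17505378e-01]
[461 190] [264 255]
```

View pics/i.png

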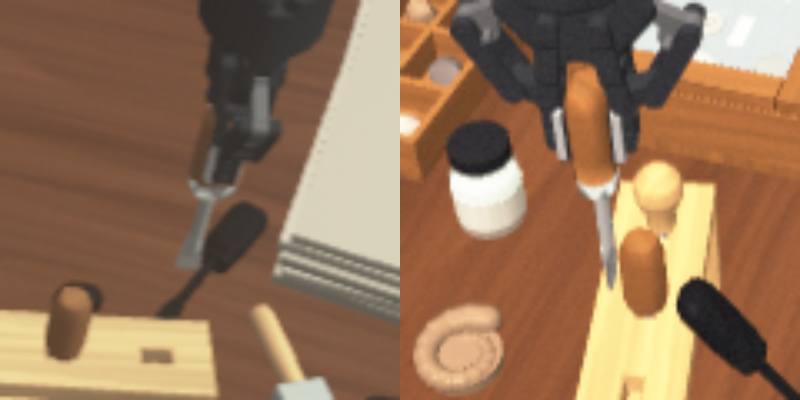

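Emit:
drive_tool([
  [[-0.5,-0.15,0,0,0,0,255],[-0.93,-0.27,0,0,0,0,255],[-0.93,-0.27,0,0,0,0,255],[-0.93,-0.27,0,0,0,0,255],[-0.93,-0.27,0,0,0,0,255],[-0.93,-0.27,0,0,0,0,255],[-0.93,-0.27,0,0,0,0,255],[-0.93,-0.27,0,0,0,0,255],[-0.93,-0.27,0,0,0,0,255],[-0.88,-0.25,0,0,0,0,255]],
])

```text
time_s: 9.05
eef_pos: [0.4975, -0.0627, 0.4873]
eef_rot: [-0.002, 0.607, 0.794, -0.0]
wrist_force: [0.2, 0.2, -1.0]
opening: 0.275
```

Emit:
drive_tool([
  [[0,0,0,0,0,-0.96,255],[0,0,0,0,0,-0.96,255],[0,0,0,0,0,-0.96,255],[0,0,0,0,0,-0.96,255],[0,0,0,0,0,-0.96,255],[0,0,0,0,0,-0.96,255],[0,0,0,0,0,-0.96,255],[0,0,0,0,0,-0.96,255],[0,0,0,0,0,-0.96,255],[0,0,0,0,0,0,255]],
])

```text
time_s: 10.05
eef_pos: [0.498, -0.0607, 0.4873]
eef_rot: [-0.002, 0.049, 0.999, 0.001]
wrist_force: [-0.3, 0.7, -1.1]
opening: 0.273
```

```bash
cat > hov.py <<'E'
from h import *
import pickle,sys
o=ctrl.get_obs(); T=rot(o['eef_rot']); print(o['eef_pos'],np.degrees(np.arctan2(T[1,1],T[0,1])),'tilt z',T[:,2],'q',o['q'].round(3))
a=cam('scene');b=cam('side');w=cam('wrist'); pickle.dump((a,b,w),open('s3.pkl','wb'))
t=o['eef_pos']+T@[0,0,.281]; pr=[proj(c,[t])[0] for c in(a,b,w)]; print('tip exp',t,pr)
f=lambda c,p,k:cv2.resize(c['pixels'][max(0,int(p[1])-k):int(p[1])+k,max(0,int(p[0])-k):int(p[0])+k],(400,400),interpolation=cv2.INTER_NEAREST)
C=np.hstack([f(a,pr[0],33),f(b,pr[1],33)]); 
cv2.imwrite('pics/'+sys.argv[1]+'.png',C[:,:,::-1])
E
python3 hov.py j
```

```text
[ 0.49798995 -0.06068654  0.4873144 ] 84.384697404555 tilt z [-0.00349544  0.00134152 -0.99999299] q [-0.358 -0.045  1.68   0.     1.51  -1.831]
tip exp [ 0.49700773 -0.06030958  0.20631637] [array([279.81933265, 162.81987367]), array([340.69780989, 157.61568721]), array([320.89241806, 193.17535837])]
```

View pics/j.png

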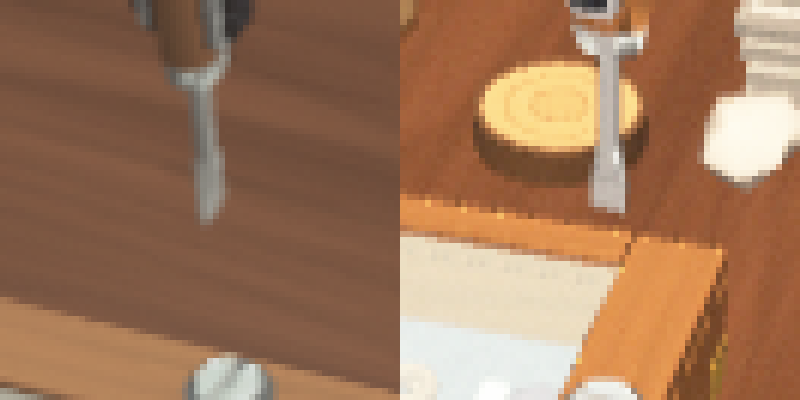

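```bash
cat > tri.py <<'E'
from h import *
def tri(c1,p1,c2,p2):
    A=[];
    for c,p in((c1,p1),(c2,p2)):
        M=c['intrinsics']@np.c_[c['R'],c['t']]; A+= [p[0]*M[2]-M[0],p[1]*M[2]-M[1]]
    X=np.linalg.svd(np.array(A))[2][3]; X=X[:3]/X[3]
    return X,(proj(c1,[X])[0]-p1).round(1)
E
python3 - <<'E'
from tri import *
import pickle
a,b,w=pickle.load(open('s3.pkl','rb'))
print('tip',tri(a,(280.3,165.6),b,(341.3,158.7)))
print('ferrule',tri(a,(279.8,141.4),b,(341.7,131.4)))
for c,n in((a,'scene'),(b,'side')):
    p=proj(c,[[.4978,-.0602,.0975]])[0]; print(n,'latch exp',p)
    x0,y0=p.astype(int)-14; im=c['pixels'][y0:y0+28,x0:x0+28]; h=cv2.cvtColor(im,cv2.COLOR_RGB2HSV)
    m=(h[...,1]<60).astype(np.uint8); k,l,st,ce=cv2.connectedComponentsWithStats(m); i=1+np.argmax(st[1:,4]); print(st[i],ce[i]+[x0,y0])
# cloud of steel near the tip
for c in(a,b,w):
    P=cloud(c); m=(np.hypot(P[...,0]-.498,P[...,1]+.06)<.02)&(P[...,2]>.185)&(P[...,2]<.28); Q=P[m]; 
    if len(Q)>5:
        print(len(Q),Q[:,2].min()); 
        for lo,hi in((.19,.215),(.215,.23),(.23,.26),(.26,.28)):
            s=Q[(Q[:,2]>lo)&(Q[:,2]<hi)]
            if len(s): print(lo,len(s),s.mean(0).round(4),s.min(0).round(4),s.max(0).round(4))
W=w['pixels'].copy(); cv2.imwrite('pics/k.png',W[:,:,::-1])
E
```

```text
tip (array([ 0.49729804, -0.06060476,  0.19950975]), array([-0.4, -0.9]))
ferrule (array([ 0.49620853, -0.05560478,  0.28763642]), array([-0.6, -1.3]))
scene latch exp [282.65704421 190.49421291]
[  9  12  14  11 128] [283.3515625 193.0859375]
side latch exp [340.03163523 189.0536331 ]
[  0   0  21  28 303] [333.30363036 186.67656766]
77 0.20651479226864944
0.19 10 [ 0.5005 -0.0591  0.2105] [ 0.4927 -0.0614  0.2065] [ 0.5084 -0.0581  0.2134]
0.215 14 [ 0.5016 -0.0583  0.2231] [ 0.4937 -0.0621  0.2157] [ 0.5083 -0.0547  0.2293]
0.23 34 [ 0.5004 -0.058   0.2449] [ 0.4911 -0.0645  0.2304] [ 0.5064 -0.0544  0.2595]
0.26 19 [ 0.5012 -0.0573  0.2706] [ 0.4959 -0.0619  0.2613] [ 0.5042 -0.0538  0.2799]
97 0.20570039708562105
0.19 15 [ 0.498  -0.0587  0.2105] [ 0.4895 -0.0628  0.2057] [ 0.5055 -0.054   0.2147]
0.215 25 [ 0.4959 -0.0579  0.2215] [ 0.489  -0.062   0.2163] [ 0.5042 -0.0543  0.2289]
0.23 36 [ 0.4953 -0.0571  0.243 ] [ 0.4899 -0.0662  0.2302] [ 0.5011 -0.0539  0.26  ]
0.26 21 [ 0.4958 -0.0567  0.2709] [ 0.4929 -0.0625  0.26  ] [ 0.5002 -0.052   0.2798]
211 0.20771463130955056
0.19 9 [ 0.4891 -0.0608  0.2107] [ 0.4889 -0.062   0.2077] [ 0.4894 -0.0594  0.2146]
0.215 37 [ 0.4902 -0.0607  0.2241] [ 0.4889 -0.0647  0.2151] [ 0.4959 -0.057   0.2297]
0.23 160 [ 0.4931 -0.0609  0.244 ] [ 0.4905 -0.0656  0.2301] [ 0.4959 -0.0569  0.2599]
0.26 5 [ 0.493  -0.0604  0.2606] [ 0.4925 -0.0626  0.2601] [ 0.4935 -0.0579  0.2614]
```

View pics/k.png

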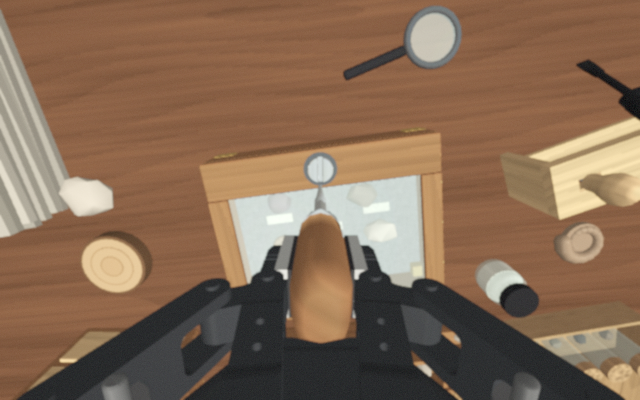

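Emit:
drive_tool([
  [[0,0,0.6,0,0,0,255],[0,0,0.7,0,0,0,255],[0,0,0.5,0,0,0,255],[0,0,0.2,0,0,0,255],[0,0,0,0,0,0,255],[0,0,0,0,0,0,255]],
])

```text
time_s: 10.8
eef_pos: [0.4988, -0.061, 0.3904]
eef_rot: [0.001, 0.05, 0.999, -0.0]
wrist_force: [0.7, 0.7, -0.9]
opening: 0.276
```

```bash
cat > chk.py <<'E'
from h import *
from latch import latch
o=ctrl.get_obs(); T=rot(o['eef_rot']); print(o['eef_pos'],np.degrees(np.arctan2(T[1,1],T[0,1])),T[:,2],o['wrist_force'],o['torque'])
for n in('scene','side'):
    c=cam(n); P=cloud(c); m=(np.hypot(P[...,0]-.498,P[...,1]+.06)<.014)
    for lo,hi in((.08,.0935),(.0935,.101),(.101,.112),(.112,.125),(.13,.16)):
        s=P[m&(P[...,2]>lo)&(P[...,2]<hi)]
        if len(s): print(n,lo,len(s),s.mean(0).round(4),s.min(0).round(4),s.max(0).round(4))
E
python3 chk.py
```

```text
[ 0.49881443 -0.06098612  0.39044001] 84.27856483698956 [ 1.43962156e-03 -5.30611736e-04 -9.99998823e-01] [ 0.70522184  0.73747642 -0.89208072] [ 0.00438264 -0.02223452 -0.0441011 ]
scene 0.08 19 [ 0.4965 -0.0603  0.0902] [ 0.4842 -0.0683  0.0856] [ 0.5109 -0.0482  0.0934]
scene 0.0935 31 [ 0.4994 -0.0612  0.0964] [ 0.4887 -0.0738  0.0935] [ 0.5095 -0.0497  0.0995]
scene 0.101 3 [ 0.5025 -0.0602  0.1101] [ 0.4971 -0.0612  0.1075] [ 0.5055 -0.0584  0.112 ]
scene 0.112 12 [ 0.5019 -0.06    0.1189] [ 0.4946 -0.063   0.1123] [ 0.5079 -0.0581  0.1244]
scene 0.13 30 [ 0.5026 -0.0586  0.1447] [ 0.4959 -0.0639  0.1304] [ 0.5078 -0.0554  0.1594]
side 0.08 14 [ 0.4961 -0.0602  0.0916] [ 0.4872 -0.0686  0.0885] [ 0.508  -0.0461  0.0935]
side 0.0935 33 [ 0.4981 -0.0602  0.0965] [ 0.4865 -0.072   0.0939] [ 0.5092 -0.0475  0.0994]
side 0.101 4 [ 0.4984 -0.0613  0.1095] [ 0.4917 -0.0644  0.1081] [ 0.5046 -0.0591  0.1108]
side 0.112 17 [ 0.4983 -0.0593  0.1184] [ 0.492  -0.0614  0.1133] [ 0.5065 -0.0568  0.1239]
side 0.13 30 [ 0.4978 -0.0572  0.1448] [ 0.4932 -0.0627  0.1319] [ 0.5039 -0.0506  0.159 ]
```

Emit:
drive_tool([
  [[0.02,0.014,0.1,0,0,0,255],[0,0,0.1,0,0,0,255],[0,0,0.1,0,0,0,255],[0,0,0.04,0,0,0,255],[0,0,0.03,0,0,0,255],[0,0,0,0,0,0,255]],
])

```text
time_s: 11.5
eef_pos: [0.4974, -0.06, 0.3705]
eef_rot: [-0.0, 0.05, 0.999, 0.0]
wrist_force: [-0.0, -0.4, -1.1]
opening: 0.273
```

Emit:
drive_tool([
  [[0,0,0.03,0,0,0,255],[0,0,0.02,0,0,0,255],[0,0,0,0,0,0,255]],
])

```text
time_s: 11.8
eef_pos: [0.4978, -0.0601, 0.3699]
eef_rot: [0.001, 0.049, 0.999, -0.0]
wrist_force: [-2.6, 0.7, 8.7]
opening: 0.28
```

Emit:
drive_tool([
  [[0,0,0,0,0,0.4,255],[0,0,0,0,0,0.7,255],[0,0,0,0,0,0.7,255],[0,0,0,0,0,0.7,255],[0,0,0,0,0,0.7,255],[0,0,0,0,0,0.7,255],[0,0,0,0,0,0.7,255],[0,0,0,0,0,0,255]],
])

```text
time_s: 12.6
eef_pos: [0.498, -0.0605, 0.37]
eef_rot: [0.002, 0.363, 0.932, -0.001]
wrist_force: [-1.1, -1.8, 5.9]
opening: 0.273
```

```bash
cat > st.py <<'E'
from h import *
o=ctrl.get_obs(); T=rot(o['eef_rot']); print(o['eef_pos'].round(4),'yaw',np.degrees(np.arctan2(T[1,1],T[0,1])),'z',T[:,2].round(4),'F',o['wrist_force'].round(1),'T',o['torque'].round(3),o['opening'],o['time_s'])
E
python3 st.py
python3 - <<'E'
import sys; sys.path.insert(0,'.')
from latch import *
w=cam('wrist'); save(w,'m')
try: latch(w,(.498,-.060))
except Exception as e: print(e)
E
```

```text
[ 0.498  -0.0605  0.37  ] yaw 47.37598268323599 z [ 0.0027 -0.0022 -1.    ] F [-1.1 -1.8  5.9] T [-0.401  0.306  0.15 ] 0.27302097618983956 12.6
circle [ 0.4975603  -0.06178614] 15.529989242553711 rect [ 0.49713203 -0.06076634] slot centre [ 0.48986969 -0.05733503] angle deg -72.83334946413027 49 width 0.004928638900501561
```

Emit:
drive_tool([
  [[0,0,0,0,0,0.6,255],[0,0,0,0,0,0.7,255],[0,0,0,0,0,0.7,255],[0,0,0,0,0,0.7,255],[0,0,0,0,0,0.7,255],[0,0,0,0,0,0.7,255],[0,0,0,0,0,0.7,255],[0,0,0,0,0,0.4,255],[0,0,0,0,0,0,255]],
])

```text
time_s: 13.55
eef_pos: [0.498, -0.0608, 0.37]
eef_rot: [0.002, 0.67, 0.742, -0.0]
wrist_force: [-0.9, -2.7, 5.6]
opening: 0.268
```

```bash
python3 st.py
```

```text
[ 0.498  -0.0608  0.37  ] yaw 5.8422949903030785 z [ 0.0024 -0.0029 -1.    ] F [-0.9 -2.7  5.6] T [-0.667  0.439  0.108] 0.26758901007367364 13.55
```

Emit:
drive_tool([
  [[0,0,0,0,0,0.4,255],[0,0,0,0,0,0.4,255],[0,0,0,0,0,0.4,255],[0,0,0,0,0,0,255]],
])

```text
time_s: 13.95
eef_pos: [0.4979, -0.0608, 0.37]
eef_rot: [0.002, 0.73, 0.684, -0.0]
wrist_force: [-1.0, -2.5, 6.3]
opening: 0.271
```

```bash
python3 st.py
```

```text
[ 0.4979 -0.0608  0.37  ] yaw -3.7524315569592037 z [ 0.0023 -0.003  -1.    ] F [-1.  -2.5  6.3] T [-0.709  0.509  0.122] 0.2711297241518939 13.95
```

Emit:
drive_tool([
  [[0,0,0,0,0,0.3,255],[0,0,0,0,0,0.3,255],[0,0,0,0,0,0,255]],
])

```text
time_s: 14.25
eef_pos: [0.4979, -0.0608, 0.37]
eef_rot: [0.002, 0.758, 0.653, -0.0]
wrist_force: [-2.1, -2.7, 6.0]
opening: 0.275
```

```bash
python3 st.py
```

```text
[ 0.4979 -0.0608  0.37  ] yaw -8.531544636095592 z [ 0.0022 -0.0031 -1.    ] F [-2.1 -2.7  6. ] T [-0.755  0.5    0.085] 0.2747895597400783 14.25
```

Emit:
drive_tool([
  [[0,0,0,0,0,0.3,255],[0,0,0,0,0,0,255]],
])

```text
time_s: 14.45
eef_pos: [0.4979, -0.0608, 0.37]
eef_rot: [0.002, 0.771, 0.637, -0.0]
wrist_force: [-1.9, -3.0, 6.4]
opening: 0.268
```

```bash
python3 st.py
```

```text
[ 0.4979 -0.0608  0.37  ] yaw -10.92826016007003 z [ 0.0021 -0.0031 -1.    ] F [-1.9 -3.   6.4] T [-0.758  0.516  0.053] 0.26775275537394805 14.45
```

Emit:
drive_tool([
  [[0,0,0,0,0,0.3,255],[0,0,0,0,0,0,255]],
])

```text
time_s: 14.65
eef_pos: [0.4979, -0.0608, 0.37]
eef_rot: [0.002, 0.784, 0.62, -0.0]
wrist_force: [-2.0, -2.6, 6.6]
opening: 0.272
```

```bash
python3 st.py
```

```text
[ 0.4979 -0.0608  0.37  ] yaw -13.323906902138448 z [ 0.0021 -0.0031 -1.    ] F [-2.  -2.6  6.6] T [-0.762  0.567  0.117] 0.27158637297946203 14.65
```

Emit:
drive_tool([
  [[0,0,0,0,0,0.3,255],[0,0,0,0,0,0,255]],
])

```text
time_s: 14.85
eef_pos: [0.4979, -0.0608, 0.37]
eef_rot: [0.002, 0.797, 0.604, -0.0]
wrist_force: [-1.7, -3.2, 6.2]
opening: 0.276
```

```bash
python3 st.py
python3 - <<'E'
import sys; sys.path.insert(0,'.')
from h import *
s=cam('scene');b=cam('side');w=cam('wrist')
import pickle; pickle.dump((s,b,w),open('s4.pkl','wb'))
def crop(c,X,k,S):
    p=proj(c,[X])[0]; x,y=int(p[0])-k,max(0,int(p[1])-k); return cv2.resize(c['pixels'][y:y+2*k,x:x+2*k],(S,S),interpolation=cv2.INTER_CUBIC)
X=[.498,-.06,.1]
C=np.zeros((560,800,3),np.uint8)
C[:280,:280]=crop(s,X,20,280); C[280:,:280]=crop(b,X,20,280); C[:325,280:800]=cv2.resize(w['pixels'],(520,325)); C[325:,280:515]=crop(w,X,35,235)
C[325:,515:750]=crop(w,[.498,-.06,.2],45,235)
cv2.imwrite('pics/n.png',C[:,:,::-1])
E
```

```text
[ 0.4979 -0.0608  0.37  ] yaw -15.711572828716728 z [ 0.0021 -0.0032 -1.    ] F [-1.7 -3.2  6.2] T [-0.775  0.635  0.266] 0.275573074971232 14.85
```

View pics/n.png

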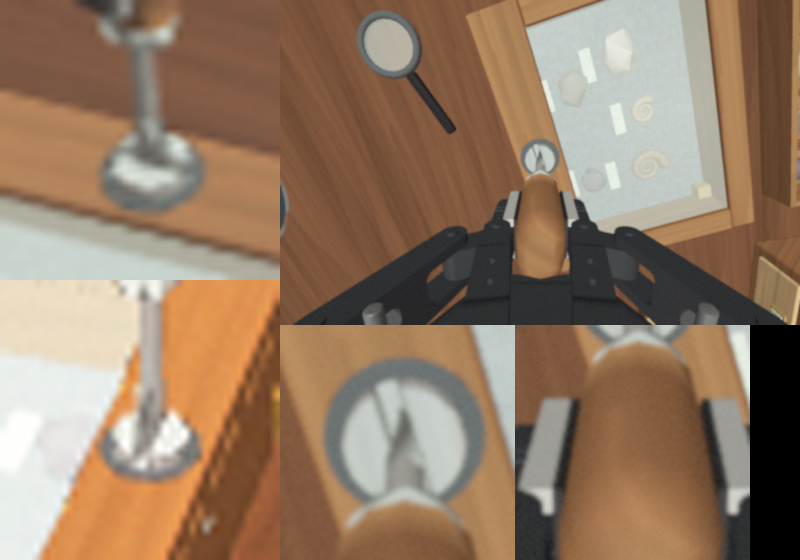

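Emit:
drive_tool([
  [[0,0,0,0,0,0.25,255],[0,0,0,0,0,0,255]],
])

```text
time_s: 15.2
eef_pos: [0.4979, -0.0608, 0.37]
eef_rot: [0.002, 0.807, 0.59, -0.0]
wrist_force: [-2.1, -3.1, 7.4]
opening: 0.268
```

```bash
python3 st.py
```

```text
[ 0.4979 -0.0608  0.37  ] yaw -17.684399758431795 z [ 0.002  -0.0032 -1.    ] F [-2.1 -3.1  7.4] T [-0.775  0.64   0.34 ] 0.26837534484204195 15.2
```

Emit:
drive_tool([
  [[0,0,0,0,0,-0.5,255],[0,0,0,0,0,-0.5,255],[0,0,-0.1,0,0,0,255],[0,0,-0.3,0,0,0,255],[0,0,-0.6,0,0,0,255],[0,0,-0.8,0,0,0,255],[0,0,-0.8,0,0,0,255],[0,0,0,0,0,0,255]],
])

```text
time_s: 16.0
eef_pos: [0.4983, -0.0602, 0.505]
eef_rot: [0.005, 0.765, 0.644, 0.003]
wrist_force: [0.1, -0.4, -1.1]
opening: 0.272
```

```bash
python3 st.py
python3 - <<'E'
import sys; sys.path.insert(0,'.')
from latch import *
import pickle
w=cam('wrist'); save(w,'o'); 
try: latch(w,(.498,-.060))
except Exception as e: print(e)
s=cam('scene');b=cam('side'); pickle.dump((s,b,w),open('s5.pkl','wb'))
for c in(s,b):
    try: latch(c,(.498,-.060))
    except Exception as e: print(e)
# blade + handle orientation
o=ctrl.get_obs(); 
zt=o['eef_pos'][2]-.281
for n,c in(('scene',s),('side',b),('wrist',w)):
    P=cloud(c); m=np.hypot(P[...,0]-.498,P[...,1]+.06)<.03
    for lo,hi in((0,.012),(.012,.03),(.03,.06),(.06,.08)):
        q=P[m&(P[...,2]>zt+lo)&(P[...,2]<zt+hi)]
        if len(q)>4:
            d=np.linalg.svd(q[:,:2]-q[:,:2].mean(0),full_matrices=False)[2][0]; print(n,lo,len(q),q.mean(0).round(4),q.min(0).round(4),q.max(0).round(4),np.degrees(np.arctan2(d[1],d[0])))
    for y in ((.02),): pass
    for pt in((.5,-.18,.088),(.5,.05,.088),(.6,-.195,.088)):
        u=proj(c,[pt])[0].round().astype(int)
        if 0<=u[0]<640 and 0<=u[1]<400: print(n,'lid',P[u[1],u[0]].round(4))
E
```

```text
[ 0.4983 -0.0602  0.505 ] yaw -9.765997945488856 z [ 0.0105 -0.0036 -0.9999] F [ 0.1 -0.4 -1.1] T [-0.082 -0.07  -0.001] 0.2723582056005431 16.0
circle [ 0.49870569 -0.06528345] 18.170978546142578 rect [ 0.49801081 -0.06241047] slot centre [ 0.49884021 -0.06638493] angle deg -83.89092880935566 128 width 0.011221574236097999
circle [ 0.50082993 -0.0579708 ] 12.139671325683594 rect [ 0.5010888  -0.05918134] slot centre [ 0.50137253 -0.05620416] angle deg -74.24322852123682 25 width 0.013174205047258775
circle [ 0.4954787  -0.05706535] 11.299159049987793 rect [ 0.4959141  -0.05866132] slot centre [ 0.49627335 -0.05536653] angle deg 107.99987240197002 26 width 0.017039062939033924
scene 0 14 [ 0.5012 -0.0575  0.2243] [ 0.4992 -0.0655  0.2178] [ 0.5042 -0.0514  0.2282] 85.51968419423332
scene 0.012 25 [ 0.502  -0.0564  0.2372] [ 0.498  -0.064   0.2286] [ 0.508  -0.0495  0.2462] 95.58965804696918
scene 0.03 35 [ 0.5029 -0.0567  0.2598] [ 0.4972 -0.0628  0.2467] [ 0.508  -0.0532  0.2765] -97.6831153412101
scene 0.06 20 [ 0.5034 -0.057   0.2865] [ 0.5001 -0.0625  0.2769] [ 0.5067 -0.0529  0.
[... 401 characters left out ...]
  0.2467] [ 0.5024 -0.0507  0.2747] -173.78075136160547
side 0.06 28 [ 0.4967 -0.0548  0.2869] [ 0.493  -0.0608  0.2772] [ 0.501  -0.0503  0.2962] -139.7482402745358
side lid [ 0.5014 -0.1857  0.0853]
side lid [0.5001 0.0508 0.0871]
side lid [ 0.5996 -0.196   0.0878]
wrist 0 5 [ 0.5021 -0.0527  0.2256] [ 0.501  -0.0531  0.2242] [ 0.5034 -0.0523  0.2282] -17.24683893798026
wrist 0.012 41 [ 0.5018 -0.0535  0.2399] [ 0.4965 -0.06    0.2286] [ 0.5052 -0.052   0.2465] 43.070814564039
wrist 0.03 164 [ 0.5014 -0.0563  0.2611] [ 0.4966 -0.0596  0.2467] [ 0.5053 -0.0537  0.2764] 177.20180790402543
wrist lid [ 0.5081 -0.0439  0.3643]
wrist lid [0.5001 0.0505 0.0885]
wrist lid [ 0.6006 -0.1952  0.088 ]
```

Emit:
drive_tool([
  [[-0.4,0,0,0,0,0,255],[-0.5,0,0,0,0,0,255],[0,0,0,0,0,0,255],[0,0,0,0,0,0,255]],
])

```text
time_s: 16.55
eef_pos: [0.4896, -0.1046, 0.4964]
eef_rot: [-0.002, 0.765, 0.644, -0.001]
wrist_force: [0.4, 0.4, -1.5]
opening: 0.275
```

```bash
python3 st.py
python3 - <<'E'
import sys; sys.path.insert(0,'.')
from latch import *
w=cam('wrist'); save(w,'p'); latch(w,(.498,-.060))
c=cam('side'); latch(c,(.498,-.060)); s=cam('scene'); latch(s,(.498,-.060))
o=ctrl.get_obs(); T=rot(o['eef_rot']); g=o['eef_pos']+T@[0,0,.155]
# handle & shank in tool axes, by height
for n,k in(('scene',s),('side',c),('wrist',w)):
    Q=(cloud(k).reshape(-1,3)-o['eef_pos'])@T
    for lo,hi in((.20,.235),(.235,.262),(.265,.29)):
        q=Q[(np.hypot(Q[:,0],Q[:,1])<.03)&(Q[:,2]>lo)&(Q[:,2]<hi)]
        if len(q)>4: print(n,lo,len(q),q.mean(0).round(4),q.min(0).round(4),q.max(0).round(4))
E
```

```text
[ 0.4896 -0.1046  0.4964] yaw -9.779545485141785 z [-0.003   0.0019 -1.    ] F [ 0.4  0.4 -1.5] T [ 0.057 -0.045 -0.009] 0.27467226706654385 16.55
circle [ 0.49791779 -0.06148959] 14.494999885559082 rect [ 0.49787036 -0.06177467] slot centre [ 0.49825809 -0.06165424] angle deg -89.16852971060757 126 width 0.007533227899176514
circle [ 0.49655447 -0.05604885] 12.665382385253906 rect [ 0.49557209 -0.05448388] slot centre [ 0.49617883 -0.05420352] angle deg 145.55616737281858 20 width 0.018377399539684727
circle [ 0.50061319 -0.05854554] 12.163235664367676 rect [ 0.50129431 -0.0594466 ] slot centre [ 0.49967081 -0.05757209] angle deg 103.97730713191923 34 width 0.015447356154697903
scene 0.2 32 [0.0044 0.0029 0.2201] [-0.0012 -0.0027  0.2049] [0.0091 0.0062 0.2335]
scene 0.235 32 [0.004  0.0018 0.2497] [-0.0047 -0.0041  0.2362] [0.0082 0.0073 0.2617]
scene 0.265 26 [0.0019 0.0009 0.2731] [-0.007  -0.002   0.2657] [0.0106 0.0037 0.281 ]
side 0.2 43 [ 0.004  -0.0024  0.219 ] [-0.002  -0.0067  0.2015] [0.0088 0.0028 0.2349]
side 0.235 32 [ 0.0046 -0.0027  0.2491] [-0.0058 -0.006   0.2373] [0.0109 0.0015 0.2614]
side 0.265 19 [ 0.0022 -0.0022  0.2736] [-0.0078 -0.004   0.2653] [ 9.300e-03 -2.000e-04  2.831e-01]
wrist 0.2 29 [ 0.0039 -0.0008  0.2321] [ 0.0014 -0.0048  0.2285] [0.0047 0.003  0.235 ]
wrist 0.235 148 [ 0.0043 -0.0009  0.2485] [ 0.0003 -0.0054  0.2351] [0.0072 0.0033 0.2618]
wrist 0.265 26 [ 0.0079 -0.0009  0.2723] [ 0.007  -0.0024  0.2653] [0.0083 0.001  0.2813]
```

Emit:
drive_tool([
  [[0,0,0,0,0,-0.78,255],[0,0,0,0,0,-0.78,255],[0,0,0,0,0,-0.78,255],[0,0,0,0,0,-0.77,255],[0.5,0.15,0,0,0,0,255],[0.9,0.28,0,0,0,0,255],[0.9,0.28,0,0,0,0,255],[0.9,0.28,0,0,0,0,255],[0.9,0.28,0,0,0,0,255],[0.9,0.28,0,0,0,0,255]],
])

```text
time_s: 17.7
eef_pos: [0.4985, 0.1598, 0.4983]
eef_rot: [0.0, 0.607, 0.795, 0.0]
wrist_force: [1.5, 0.2, -1.4]
opening: 0.273
```

Emit:
drive_tool([
  [[0.9,0.28,0,0,0,0,255],[0.9,0.28,0,0,0,0,255],[0.9,0.28,0,0,0,0,255],[0.9,0.28,0,0,0,0,255],[0.9,0.28,0,0,0,0,255],[0.13,0,0,0,0,0,255],[0,0,0,0,0,0,255],[0,0,0,0,0,0,255]],
])

```text
time_s: 18.5
eef_pos: [0.5057, 0.3987, 0.4979]
eef_rot: [0.0, 0.607, 0.795, -0.001]
wrist_force: [1.3, -0.5, -1.6]
opening: 0.277
```

```bash
cat > hole.py <<'E'
from h import *
o=ctrl.get_obs(); T=rot(o['eef_rot']); print(o['eef_pos'].round(4),'yaw',np.degrees(np.arctan2(T[1,1],T[0,1])),T[:,2].round(4))
for n in('scene','side'):
    c=cam(n); Q3=cloud(c); v,u=np.mgrid[0:400,0:640]; Q=onplane(c,u.ravel(),v.ravel(),.105).reshape(400,640,3)
    m=(np.hypot(Q[...,0]-.506,Q[...,1]-.399)<.02)&(Q3[...,2]<.1)
    if m.sum()>3: print(n,'hole',m.sum(),Q[m].mean(0).round(4),cv2.minAreaRect(Q[m][:,:2].astype(np.float32)))
    K=(Q3.reshape(-1,3)-o['eef_pos'])@T
    for lo,hi in((.20,.235),(.235,.262),(.265,.29)):
        q=K[(np.hypot(K[:,0],K[:,1])<.03)&(K[:,2]>lo)&(K[:,2]<hi)]
        if len(q)>4: print(n,lo,len(q),q.mean(0).round(4),q.min(0).round(4),q.max(0).round(4))
E
python3 hole.py
```

```text
[0.5057 0.3987 0.4979] yaw 15.225836825389408 [-6.e-04 -9.e-04 -1.e+00]
scene hole 38 [0.5083 0.3997 0.105 ] ((0.5063368678092957, 0.40079283714294434), (0.01637321151793003, 0.02261078916490078), 11.141429901123047)
scene 0.2 37 [0.0008 0.0043 0.2191] [-0.003  -0.0009  0.2052] [0.0054 0.0091 0.2339]
scene 0.235 37 [1.000e-04 3.500e-03 2.495e-01] [-0.0048 -0.0011  0.2352] [0.0065 0.0071 0.2617]
scene 0.265 30 [0.0014 0.002  0.274 ] [-0.0068 -0.0011  0.2663] [0.0099 0.0039 0.283 ]
side hole 49 [0.5043 0.4017 0.105 ] ((0.5043713450431824, 0.4017960727214813), (0.013152629137039185, 0.018253397196531296), 18.52927017211914)
side 0.2 50 [ 0.0038 -0.0005  0.2216] [-0.0014 -0.0046  0.2067] [0.0065 0.0039 0.2347]
side 0.235 47 [ 0.0046 -0.0009  0.2485] [-0.0054 -0.0044  0.236 ] [0.0084 0.0041 0.2619]
side 0.265 17 [ 0.0049 -0.0006  0.2744] [-0.0025 -0.002   0.266 ] [0.0092 0.0015 0.2847]
```

Emit:
drive_tool([
  [[0,0.01,0.6,0,0,0,255],[0,0,0.8,0,0,0,255],[0,0,0.5,0,0,0,255],[0,0,0.25,0,0,0,255],[0,0,0.2,0,0,0,255],[0,0,0.2,0,0,0,255],[0,0,0,0,0,0,255]],
])

```text
time_s: 19.3
eef_pos: [0.5065, 0.3988, 0.3703]
eef_rot: [-0.0, 0.608, 0.794, -0.0]
wrist_force: [-1.3, 1.4, -1.8]
opening: 0.27
```

```bash
python3 st.py
```

```text
[0.5065 0.3988 0.3703] yaw 15.177362662043164 z [-5.e-04 -3.e-04 -1.e+00] F [-1.3  1.4 -1.8] T [-0.024  0.004 -0.047] 0.27048221246363174 19.3
```

Tip is 16 mm into the hole with no load. I'll continue down.

Emit:
drive_tool([
  [[0,0,0.25,0,0,0,255],[0,0,0.3,0,0,0,255],[0,0,0.3,0,0,0,255],[0,0,0.25,0,0,0,255],[0,0,0.15,0,0,0,255],[0,0,0,0,0,0,255]],
])

```text
time_s: 19.9
eef_pos: [0.5061, 0.3988, 0.3063]
eef_rot: [-0.001, 0.607, 0.794, -0.001]
wrist_force: [-0.2, 0.1, -1.7]
opening: 0.274
```

```bash
python3 st.py
```

```text
[0.5061 0.3988 0.3063] yaw 15.195641760945636 z [-0.0025 -0.0013 -1.    ] F [-0.2  0.1 -1.7] T [0.044 0.004 0.001] 0.2742964957868377 19.9
```

Emit:
drive_tool([
  [[0,0,0.06,0,0,0,255],[0,0,0.04,0,0,0,255],[0,0,0.02,0,0,0,255],[0,0,0,0,0,0,255]],
])

```text
time_s: 20.3
eef_pos: [0.5065, 0.3991, 0.3025]
eef_rot: [0.0, 0.607, 0.794, 0.0]
wrist_force: [-0.5, 0.1, -2.0]
opening: 0.273
```

Emit:
drive_tool([
  [[0,0,0.03,0,0,0,255],[0,0,0.01,0,0,0,255],[0,0,0,0,0,0,255]],
])

```text
time_s: 20.6
eef_pos: [0.5065, 0.3991, 0.3008]
eef_rot: [0.0, 0.607, 0.794, 0.0]
wrist_force: [-1.1, -1.2, 1.7]
opening: 0.274
```

Emit:
drive_tool([
  [[0,0,0,0,0,0,140],[0,0,0,0,0,0,100],[0,0,0,0,0,0,0],[0,0,0,0,0,0,0],[0,0,0,0,0,0,0],[0,0,0,0,0,0,0],[0,0,0,0,0,0,0],[0,0,0,0,0,0,0]],
])

```text
time_s: 21.4
eef_pos: [0.5065, 0.3991, 0.3003]
eef_rot: [-0.0, 0.607, 0.794, 0.0]
wrist_force: [-0.8, 0.3, 0.3]
opening: 1.002
```

Emit:
drive_tool([
  [[0,0,-0.2,0,0,0,0],[0,0,-0.5,0,0,0,0],[0,0,-0.8,0,0,0,0],[0,0,-0.8,0,0,0,0],[0,0,-0.8,0,0,0,0],[-0.7,0,0,0,0,0,0],[-0.7,0,0,0,0,0,0],[0,0,0,0,0,0,0]],
])

```text
time_s: 22.2
eef_pos: [0.5258, 0.3285, 0.4568]
eef_rot: [0.001, 0.609, 0.793, 0.0]
wrist_force: [-0.4, 1.0, -0.3]
opening: 1.004
```

```bash
python3 drv.py 2
python3 - <<'E'
import sys; sys.path.insert(0,'.')
from latch import *
import pickle
a0,b0,_=pickle.load(open('s0.pkl','rb'))
s=cam('scene');b=cam('side'); save(s,'z1');save(b,'z2')
latch(s,(.498,-.06)); latch(b,(.498,-.06))
for n,c in(('scene',s),('side',b)):
    P=cloud(c); m=(P[...,2]>.125)&(P[...,2]<.2)&(P[...,1]>.12)&(P[...,1]<.48)&(P[...,0]>.36)&(P[...,0]<.6)
    k,l,st,ce=cv2.connectedComponentsWithStats(m.astype(np.uint8))
    for i in range(1,k):
        if st[i,4]>30: Q=P[l==i]; print(n,st[i],Q.mean(0).round(4),Q[:,2].max())
    m=(abs(P[...,2]-.088)<.006)&(abs(P[...,1]+.056)<.16)&(abs(P[...,0]-.592)<.13); q=P[m]; print('lid',len(q),np.linalg.lstsq(np.c_[q[:,:2],np.ones(len(q))],q[:,2],rcond=None)[0])
E
```

```text
[0.52532423 0.32995459 0.45639135] jaw y [0.96575178 0.25946528 0.00112581] 15.038345786660642
rack ((0.5099009871482849, 0.3245234489440918), (0.10072354972362518, 0.22860416769981384), 15.501276016235352)
0.125 50 [0.50641956 0.40120081 0.16934561] ((0.5066747665405273, 0.39992401003837585), (0.023764362558722496, 0.034900981932878494), 15.760710716247559)
0.17 324 [0.50658754 0.39962798 0.17470161] ((0.5068082213401794, 0.3995437026023865), (0.023450231179594994, 0.03406656160950661), 14.085701942443848)
0.178 765 [0.50678814 0.39985749 0.18004262] ((0.5068130493164062, 0.3995666801929474), (0.019682999700307846, 0.028510786592960358), 15.324299812316895)
circle [ 0.50208813 -0.05595634] 12.79018783569336 rect [ 0.50199747 -0.05675121] slot centre [ 0.50276256 -0.05795355] angle deg 65.9656009241483 24 width 0.01599014739531195
circle [ 0.49527365 -0.05646562] 11.621618270874023 rect [ 0.49444839 -0.05613156] slot centre [ 0.49735013 -0.05654268] angle deg 87.2502044288325 25 width 0.014803296184498991
scene [414 215  17  20 240] [0.5264 0.332  0.1506] 0.17407628508645945
scene [385 217  14  15 173] [0.552  0.2613 0.1504] 0.16608262232141058
scene [443 216  17  21 274] [0.5154 0.401  0.1598] 0.18470185815573725
lid 4923 [-0.00320184  0.00055063  0.08775158]
side [274 244  15  17 204] [0.5391 0.2675 0.1492] 0.16332300697179114
side [264 264  20  50 578] [0.5103 0.3764 0.1574] 0.18248079541080642
side [287 278  12  14 127] [0.4837 0.3367 0.1309] 0.13691154386149385
lid 2506 [-0.00517894  0.00111849  0.08893047]
```

Run:
```python
from h import *
import pickle
s2=pickle.load(open('s2.pkl','rb'))
a0,b0,w0=pickle.load(open('s0.pkl','rb'));a1,b1,w1=pickle.load(open('s1.pkl','rb'))
def f(n,c):
    P=cloud(c)
    for t,(x,y),z in(('cross',(.525,.33),.166),('awl',(.544,.261),.158)):
        q=P[(np.hypot(P[...,0]-x,P[...,1]-y)<.03)&(P[...,2]>z)&(P[...,2]<.178)]
        if len(q)>4: print(n,t,len(q),q.mean(0).round(4))
    h=c['pixels'].max(2)<45; q=P[h&(P[...,2]<.2)&(P[...,2]>.005)&(np.hypot(P[...,0]-.46,P[...,1]-.35)<.12)]
    if len(q): print(n,'black',len(q),q.mean(0).round(3),q.max(0).round(3))
a=cam('scene');b=cam('side');w=cam('wrist')
for n,c in(('s0',a0),('s1',a1[0:] if 0 else w1),('now',a),('side0',b0),('side1',b1),('sidenow',b),('w2',s2),('wnow',w)): f(n,c)
# image change, s1 (before driver) vs now
import pickle
_,b1,s1=pickle.load(open('s1.pkl','rb'))
for n,c0,c in(('scene',a0,a),('scene1',s1,a),('side1',b1,b)):
    d=(cv2.absdiff(c0['pixels'],c['pixels']).max(2)>50).astype(np.uint8); k,l,st,ce=cv2.connectedComponentsWithStats(d)
    print(n,[tuple(x) for x in st[1:] if x[4]>40])
```

```text
s0 cross 56 [0.5281 0.3313 0.1692]
s0 awl 37 [0.5464 0.2601 0.1605]
s1 cross 60 [0.5277 0.3311 0.169 ]
s1 awl 33 [0.5463 0.2608 0.1602]
now cross 52 [0.5275 0.3313 0.1696]
now awl 36 [0.5462 0.2596 0.1602]
side0 cross 71 [0.5227 0.3326 0.169 ]
side0 awl 42 [0.5415 0.2621 0.1599]
side0 black 768 [0.399 0.371 0.12 ] [0.414 0.417 0.164]
side1 cross 67 [0.5231 0.3323 0.169 ]
side1 awl 38 [0.5424 0.262  0.1599]
side1 black 496 [0.45  0.342 0.088] [0.495 0.416 0.138]
sidenow cross 68 [0.5227 0.3325 0.1689]
sidenow awl 35 [0.5424 0.2612 0.1599]
sidenow black 493 [0.45  0.342 0.088] [0.497 0.416 0.138]
w2 cross 567 [0.5241 0.3301 0.1694]
w2 awl 307 [0.5431 0.2597 0.1602]
w2 black 1343 [0.465 0.335 0.108] [0.498 0.411 0.138]
wnow cross 560 [0.5239 0.3302 0.1694]
wnow awl 309 [0.5428 0.2595 0.1603]
wnow black 1357 [0.464 0.336 0.107] [0.498 0.412 0.138]
scene [(np.int32(245), np.int32(0), np.int32(123), np.int32(98), np.int32(4317)), (np.int32(418), np.int32(0), np.int32(26), np.int32(78), np.int32(685)), (np.int32(430), np.int32(0), np.int32(20), np.int32(4), np.int32(61)), (np.int32(453), np
[... 3604 characters left out ...]
.int32(37), np.int32(532)), (np.int32(219), np.int32(29), np.int32(295), np.int32(200), np.int32(16981)), (np.int32(546), np.int32(34), np.int32(33), np.int32(37), np.int32(897)), (np.int32(369), np.int32(39), np.int32(24), np.int32(19), np.int32(297)), (np.int32(516), np.int32(39), np.int32(17), np.int32(28), np.int32(62)), (np.int32(401), np.int32(45), np.int32(13), np.int32(12), np.int32(65)), (np.int32(501), np.int32(69), np.int32(25), np.int32(72), np.int32(260)), (np.int32(558), np.int32(77), np.int32(82), np.int32(216), np.int32(6538)), (np.int32(474), np.int32(148), np.int32(42), np.int32(109), np.int32(1954)), (np.int32(504), np.int32(242), np.int32(14), np.int32(15), np.int32(73))]
```

```bash
python3 -c "
from h import *
print(ctrl.hand_in())"
```

```text
the job is handed in; nothing more can be done
None
```

The job is done and handed in at about 22 s of robot time, well under the 67 s limit.

1. **Lid:** I pushed it shut with the closed fingertips on the front rail, beside the latch. It now lies flat, with its top 87–89 mm above the table. By calculation the fingertips stayed at least 10 mm from the glass, but I didn't watch every moment of the push.
2. **Latch:** I seated the blade on the slot's floor with about 9 N and turned it clockwise until the torque rose from about 0.12 to 0.34 N m at the stop. The wrist camera then measured the slot at -89° against -88° for the rail. The scene and side cameras were too coarse to measure the slot, so they neither confirm nor contradict this.
3. **Screwdriver:** It is back upright in its own hole and released. Its position is within about 1 mm of where it started.
4. **Other things:** The awl and the cross-point screwdriver are unmoved. I saw no change in the specimens, but I did not measure each one.

The black look-alike screwdrivers, upright in the first pictures, fell over by themselves while the arm was still at the case. One now leans on the rack, and I did not touch them.

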